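Unlatch the chip tray of a stack punch and draw it out with the pull hook

ROBOT

A 6-joint arm with a two-finger parallel gripper is mounted at the origin on the work surface. World frame = base frame: x ahead of the robot, y to its left, z up, the work surface at z = 0. Lengths are in mm, angles in rad, forces in N, time in s.
With the tool pointing down it reaches from about 300 to 775 mm from the base axis. Payload 14.6 kg.
Tool frame: the origin (TCP) lies between the finger pads; the fingertips stand 8 mm ahead of it and the grasp point (between the pads) lies 11 mm behind it; x points along the fingers, z is the direction in which the jaws open and shut, and the axes are right-handed (so a half turn about x gives the same grasp; the last joint's range is limited). The gripper opens to 94 mm and grips with 3 to 60 N. Pads are 16 mm wide; open, the fingers measure 119 mm over their backs; the gripper's body (75 mm by 177 mm) begins 78 mm behind the grasp point.
Start: joints at [-1.33, 0.3, 1.521, -0, 1.321, -0.067], TCP at [166.622, -524.143, 213.446] pointing down, gripper open.
Joint ranges: [-3.03, 3.03], [-0.79, 2.21], [0.23, 2.52], [-1.04, 4.18], [0, 3.07], [-2.55, 2.55]. Speed limits (rad/s): [2.22, 2.22, 2.57, 3.14, 3.14, 3.14].

INTERFACE

Orientations are given as a 3x3 rotation matrix whose columns are the frame's x, y, z axes.
In Python, from cell import bot, grab_frame, calibration gives the robot as it stands.
- The arm moves only by the tool servo_tool, never from a script. Its argument "rows" is a list of rows, each a list of 3 entries, a list of its own where there are three numbers: the opening in per cent of the stroke, from 0 (shut) to 100 (fully open), then the shift along the tool's x, y, z in mm, then the turn about the tool's x in degrees. A call has 1 to 10 rows; each row is the pose to reach, as a shift and turn from the pose commanded when the call began, along the tool's axes at that moment; what a row does not reach only later rows make up. A row lasts 1/10 s, in which the tool goes at most 50 mm and 8.59 degrees, less where a joint would pass 70% of its speed; a pose out of reach is approached as far as the arm can. A call with a gripper value outside its range is refused whole. The fingers move at their own pace and stop on an object; "newtons" is the grip in N (left out, the last holds). Time passes only in rows, so rows that repeat a pose let the fingers close. It gives the time, the measured TCP pose, the force and the opening at its end, in the units of the state.
- bot.state(): the state, without advancing time (a new reading comes with each control period).
- grab_frame(name): name is "side" or "top" or "wrist"; returns the picture (480x640x3 uint8, blue, green, red); there is no depth.
- calibration(name): a dict with "K" (3x3 intrinsics, pixels), "cam_to_world" (4x4, takes a point from camera to world coordinates); the wrist camera has in their place "hand_eye" (4x4, takes a point from camera to tool coordinates, whose origin is the TCP and whose axes are the tool frame's). Camera axes: x right, y down, z forward; pixel columns grow to the right and rows downward; lengths in mm; the calibration is good to about 2 mm. A picture is of the moment at which its call begins: read the wrist's pose just before it. calibration takes no time and is no camera call.
- bot.job_done(): hands the job in, once; it reports no verdict.
The state is a dict: "t": time; "joint_positions": joint angles; "joint_velocities": joint speeds; "effort": joint torques, N m; "tcp_pos": TCP position; "orientation": TCP orientation; "contact_force": force on the tool from outside, world axes, zero at the start; "wrist_torque": the same for the moment, N m; "grip_width": finger opening in mm.
Only numpy, scipy, OpenCV 4.12 (cv2) and the standard library are available. Lean on these libraries where they do the work, as an engineer would, in place of code of your own. Each camera call takes 0.05 s, during which the arm holds its last target.

TASK

The punch's chip tray needs emptying. Lift the red draw-latch lever up and over until its hook drops free below the keeper, then draw the tray all the way out to its stop with the orange-handled pull hook through its finger hole: steadily, without straining against the stop, and never with the fingers. Lay the pull hook back down flat on the bench (do not drop it), leave the tray out and the latch hanging free, and leave everything else where it is.

Things in the scene. Friction and masses are not known exactly. Their poses are not given: they have to be found in the camera images.
- punch: Electric stack punch, fixed on the bench: cream and grey, 320 mm deep, 240 wide, 213 high; in front of its tall head (which starts at x +45 mm) a steel deck 100 mm above the bench. Origin: centre of its underside. x points from its front (chip tray) to its back, y to the latch side (side wall at y +120 mm), z up.
- chip_tray: Grey chip tray in the punch's front; origin and axes coincide with the punch's when shut. Slides straight out along the punch's -x, 100 mm to a hard stop, drags with about 3 N and stays where left. Front plate 5 mm thick, z 14 to 90, y -118 to 118 mm; its strip z 64 to 90 runs on to y +197 mm as the latch's keeper. Hollow behind the hole (floor 19 mm above the bench).
- tray_hole (a point): Centre of the round finger hole (35 mm diameter) on the outer (front) face of the tray's 5 mm thick front plate, 52 mm above the bench; moves with the tray. Axes as the punch: the hole runs along x. Shut it lies at x -157, y 0 mm in the punch's frame; at the stop at x -257 mm.
- latch_lever (a joint): Lever angle, rad: 0 closed (level, pointing to the punch's back), grows as the free end is lifted up and over to the front, limit 2.6. Up to about 5 N of lift at the grip carries it past centre (0.35 rad); let go before, it snaps shut. Beyond, a spring pushes it on to about 1.3; the hook goes slack and drops only at 1.5 to 1.7 (lever upright or past). Then it stays where left.
- latch_pivot (a point): Pivot axis of the lever (the axis runs along the punch's y), on a bracket beside the punch's latch-side wall, 78 mm above the bench. Axes as the punch.
- lever_grip (a point): Centre of the lever's red grip: 24 mm wide (y), 10 thick, 58 long, 85 mm from the pivot along the lever and 10 mm above the pivot line; x points along the lever to its free end (32 mm further), y across it. Moves with the lever. Closed: 88 mm above the bench, free air beneath, 40 mm free between it and the punch's wall.
- latch_tip (a point): Upper end of the upturned brass-coloured finger (6 mm thick) of the latch hook, which closed stands in front of the keeper strip, its top 15 mm above the strip's lower edge; about 30 mm below that edge once the hook has dropped free.
- keeper_seat (a point): Fixed point on the punch where the lower front edge of the keeper strip lies with the tray shut, 64 mm above the bench. Axes as the punch.
- hook_handle (a point): Centre (half-way up) of the orange handle of the pull hook, a loose tool of about 120 g lying flat. Handle 100 mm long (x), 22 wide, 22 high; x points along the steel rod to the bend, z up. The rod (6 mm thick) runs on the centre line from x +50 to +130 mm, there it bends square to +y for 14 mm (17 mm with its round end).
- hook_bend (a point): Corner of the rod of the pull hook, on the rod's centre line, 130 mm from the handle's centre along x; the bent end goes from here 14 mm to +y (3 mm rod radius all round). Axes as hook_handle.
- pull_hook: The pull hook as a whole; origin under the handle's centre, on its underside; axes as hook_handle.
- report: Bound report with blue-green cover lying on the punch's deck, 150 x 210 x 12 mm; leave alone.
- calculator: Desk calculator, dark, 150 x 108 x 24 mm; leave alone.
- phone: Phone lying flat, 155 x 74 x 9 mm; leave alone.
- stapler: Blue and black stapler, 150 x 36 x 48 mm; leave alone.
- tape_roll: Roll of brown tape lying flat, 90 mm across, 48 mm high; leave alone.
- pen_cup: Black pen cup with pens, 76 mm across, 150 mm high; leave alone.
- carton_a: White and blue ink carton, 65 x 110 x 85 mm; leave alone.
- carton_b: White and pink ink carton, 65 x 110 x 85 mm; leave alone.
Not all that is in view belongs to the job. Of the things that look like the pull_hook, the larger one is meant.

How it is judged (in metres and radians):
On the way, in this order (a step that is already met when the one before it is completed fails the run):
1. the lever has been lifted past centre and the latch hook has dropped free, its tip at least 15 mm below the keeper's lower edge (z of latch_tip in the frame of keeper_seat below -0.015 m), for 0.2 s.
2. the tray has been drawn out beyond 40 mm with the pull hook bearing on it (x of tray_hole in the frame of punch below -0.197 m and contact force between pull_hook and chip_tray above 0.5 N).
At the end, for the whole second after the job is handed in: The tray is out to its stop (no more than 6 mm short of it), the latch hook hangs free with its tip at least 15 mm below the keeper's edge, and the pull hook lies flat and still on the bench, released and not touching the tray (x of tray_hole in the frame of punch below -0.251 m and z of latch_tip in the frame of keeper_seat below -0.015 m and height (world z) of hook_handle between 0.005 and 0.02 m and height (world z) of hook_bend between 0.003 and 0.022 m and contact force between pull_hook and chip_tray below 0.05 N and linear speed of each of pull_hook, chip_tray below 0.02 m/s).
It fails at once if the gripper or arm pushes or pulls the tray itself (more than 3 N) (contact force between any of the fingers, the arm and chip_tray above 3 N).
It fails at once if the tray is jerked out (faster than 0.4 m/s) (linear speed of chip_tray above 0.4 m/s).
It fails at once if the pull hook strains the tray (more than 45 N between them) (contact force between pull_hook and chip_tray above 45 N).
It fails at once if the pull hook is dropped from more than about 30 mm or thrown (linear speed of pull_hook above 0.8 m/s and contact force between the fingers and pull_hook below 0.1 N).
It fails at once if a bystander is moved by more than 30 mm (distance of any of report, calculator, phone, stapler, tape_roll, pen_cup, carton_a, carton_b from where it was at the start of the episode above 0.03 m).
It also fails if it takes over 64 s, if anything falls off the work surface, if the arm or the gripper's body presses on something with over 40 N, if the wrist force passes 120 N, or if a joint passes its speed limit or range.

## Working session

There is one attempt and no reset: what is moved stays moved. The work goes in short steps, Python scripts to look and compute and a tool call to move; the robot and the scene stay as the last step left them, time stands still between calls to the robot, and variables do not carry over. Pictures are saved under pics/ and viewed, and the job is handed in when it is done.

Besides the shell and the picture viewer there is one more tool, called after "Emit:" as a command line: name --argument value ..., lists and objects as JSON in quotes. servo_tool: Moves the arm, as the interface text tells. Its arguments: {"type":"object","properties":{"rows":{"type":"array","items":{"type":"array"}},"newtons":{"type":"number"}},"required":["rows"]}

```bash
ls; mkdir -p pics; python3 - <<'E'
from cell import bot, grab_frame, calibration
import cv2,numpy as np
np.set_printoptions(precision=4,suppress=True)
s=bot.state();print(s)
for n in ["side","top","wrist"]:
    cv2.imwrite(f"pics/{n}0.png",grab_frame(n)); print(n,calibration(n))
E
```

```text
pics
{'t': 0.0, 'joint_positions': array([-1.3296,  0.3005,  1.5216,  0.    ,  1.3207, -0.0666]), 'joint_velocities': array([ 0.0023, -0.0021, -0.0006,  0.0009, -0.0009, -0.0013]), 'effort': array([  0.0003, -53.1805, -35.273 ,   0.0708,   0.0244,  -0.0001]), 'tcp_pos': array([ 166.5518, -523.9069,  212.8714]), 'orientation': array([[-0.0003,  0.953 ,  0.3029],
       [ 0.0011,  0.3029, -0.953 ],
       [-1.    ,  0.0001, -0.0012]]), 'contact_force': array([-0.4162,  0.4309, -0.1821]), 'wrist_torque': array([0.0161, 0.0322, 0.0718]), 'grip_width': 94.31962784289891}
side {'K': array([[502.7793,   0.    , 319.0026],
       [  0.    , 502.7793, 236.1858],
       [  0.    ,   0.    ,   1.    ]]), 'cam_to_world': array([[  -0.744 ,   -0.3608,    0.5624, -158.6409],
       [  -0.6681,    0.3863,   -0.636 ,  804.6224],
       [   0.0122,   -0.8489,   -0.5284,  688.7858],
       [   0.    ,    0.    ,    0.    ,    1.    ]])}
top {'K': array([[485.4567,   0.    , 325.8805],
       [  0.    , 485.4567, 240.5457],
       [  0.    ,   0.    ,   1.    ]]), 'cam_to_world': array([[   0.0064,   -0.9835,    0.1808,  271.7023],
       [  -0.9997,   -0.0103,   -0.0206,   98.3123],
       [   0.0222,   -0.1806,   -0.9833, 1460.4217],
       [   0.    ,    0.    ,    0.    ,    1.    ]])}
wrist {'K': array([[381.0197,   0.    , 310.1685],
       [  0.    , 381.0197, 239.3164],
       [  0.    ,   0.    ,   1.    ]]), 'hand_eye': array([[   0.0006,   -0.2414,    0.9704, -171.971 ],
       [  -0.0006,   -0.9704,   -0.2414,   68.9766],
       [   1.    ,   -0.0004,   -0.0007,   -0.8499],
       [   0.    ,    0.    ,    0.    ,    1.    ]])}
```

View pics/side0.png

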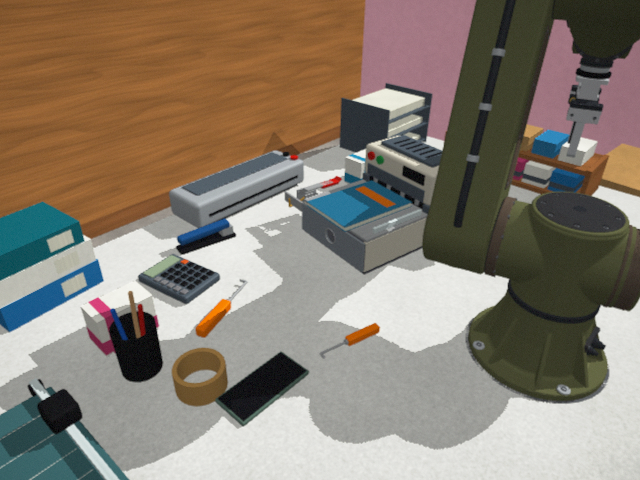

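View pics/top0.png

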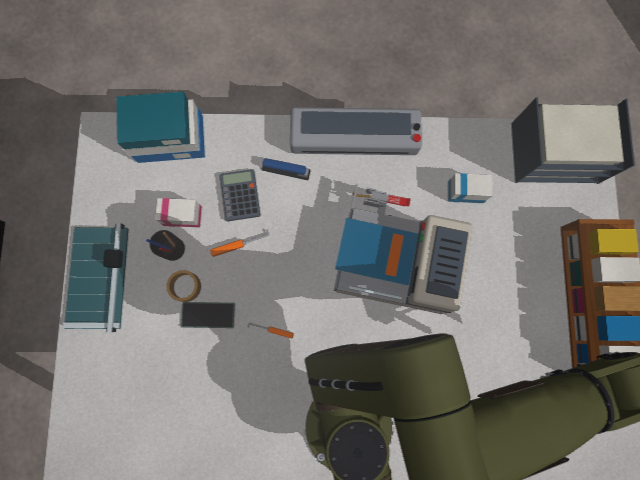

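View pics/wrist0.png

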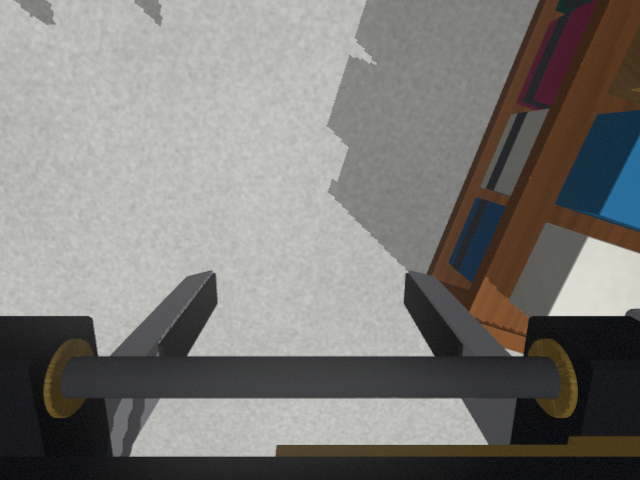

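```bash
cat > h.py <<'E'
from cell import bot, grab_frame, calibration
import cv2,numpy as np
np.set_printoptions(precision=3,suppress=True)
def ray(cam,px,s=None):
    c=calibration(cam);K=np.array(c["K"])
    if cam=="wrist":
        T=np.eye(4);T[:3,:3]=s["orientation"];T[:3,3]=s["tcp_pos"];M=T@np.array(c["hand_eye"])
    else: M=np.array(c["cam_to_world"])
    d=M[:3,:3]@np.linalg.solve(K,np.array([px[0],px[1],1.]));return M[:3,3],d/np.linalg.norm(d)
def onz(cam,px,z,s=None):
    o,d=ray(cam,px,s);return o+d*(z-o[2])/d[2]
def tri(c1,p1,c2,p2,s1=None,s2=None):
    o1,d1=ray(c1,p1,s1);o2,d2=ray(c2,p2,s2)
    t=np.linalg.lstsq(np.c_[d1,-d2],o2-o1,rcond=None)[0]
    a=o1+d1*t[0];b=o2+d2*t[1];return (a+b)/2,np.linalg.norm(a-b)
def proj(cam,X,s=None):
    c=calibration(cam);K=np.array(c["K"])
    if cam=="wrist":
        T=np.eye(4);T[:3,:3]=s["orientation"];T[:3,3]=s["tcp_pos"];M=T@np.array(c["hand_eye"])
    else: M=np.array(c["cam_to_world"])
    p=np.linalg.inv(M)@np.append(X,1);q=K@p[:3];return q[:2]/q[2]
def crop(src,dst,x0,y0,x1,y1,f):
    im=cv2.imread(src)[y0:y1,x0:x1];cv2.imwrite(dst,cv2.resize(im,None,fx=f,fy=f,interpolation=cv2.INTER_CUBIC))
E
python3 - <<'E'
from h import *
im=cv2.imread("pics/top0.png")
hsv=cv2.cvtColor(im,cv2.COLOR_BGR2HSV)
m=cv2.inRange(hsv,(7,170,130),(16,255,255))
cs,_=cv2.findContours(m,cv2.RETR_EXTERNAL,cv2.CHAIN_APPROX_NONE)
for c in cs:
    if cv2.contourArea(c)<30: continue
    r=cv2.minAreaRect(c);b=cv2.boxPoints(r);w=np.array([onz("top",p,15) for p in b])
    print(r,onz("top",r[0],11),np.linalg.norm(w[1]-w[0]),np.linalg.norm(w[2]-w[1]))
crop("pics/top0.png","pics/t1.png",200,160,420,350,3.6)
crop("pics/side0.png","pics/s1.png",180,130,440,330,3)
E
```

```text
((280.4433898925781, 332.1980895996094), (24.312816619873047, 4.807618618011475), 15.945395469665527) [263.864 199.227  11.   ] 13.762896740713783 71.17298033287413
((226.55226135253906, 247.66329956054688), (7.009841442108154, 32.26812744140625), 72.25532531738281) [513.208 367.21   11.   ] 95.91889994379274 21.595858524761557
```

View pics/t1.png

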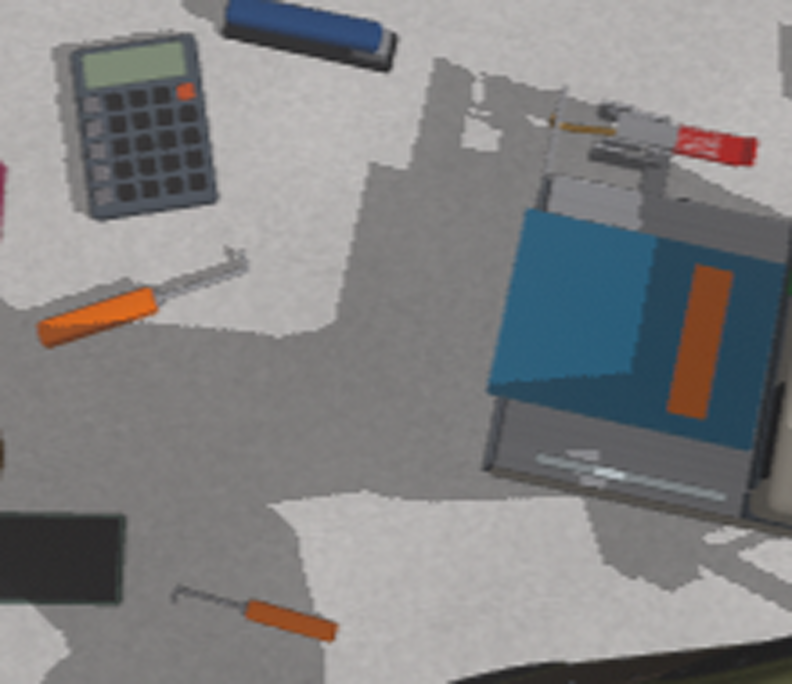

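View pics/s1.png

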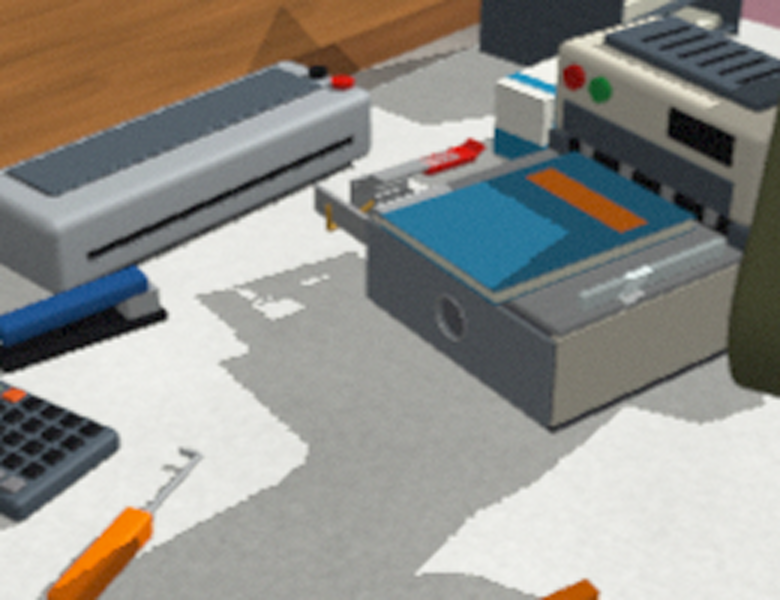

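Two orange tools: (227,248) in the top view, about 96x22 mm, and (280,332), about 71x14 mm. The first is larger and fits the 100x22 handle, with its bent end toward the punch and up-image. The red lever is at (385,200) and the tray hole at (331,236) in the side view. Next I measure the rough punch pose.

```bash
python3 - <<'E'
from h import *
crop("pics/top0.png","pics/t2.png",320,170,480,320,5)
crop("pics/side0.png","pics/s2.png",280,150,440,280,5)
crop("pics/top0.png","pics/t3.png",200,220,280,265,9)
E
```

```text
(no output)
```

View pics/t2.png

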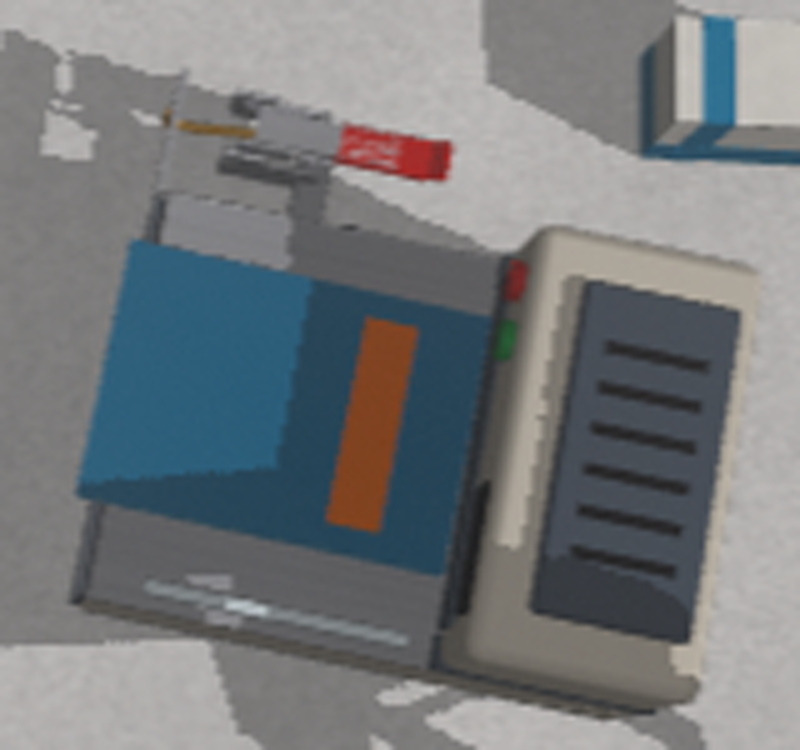

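View pics/s2.png

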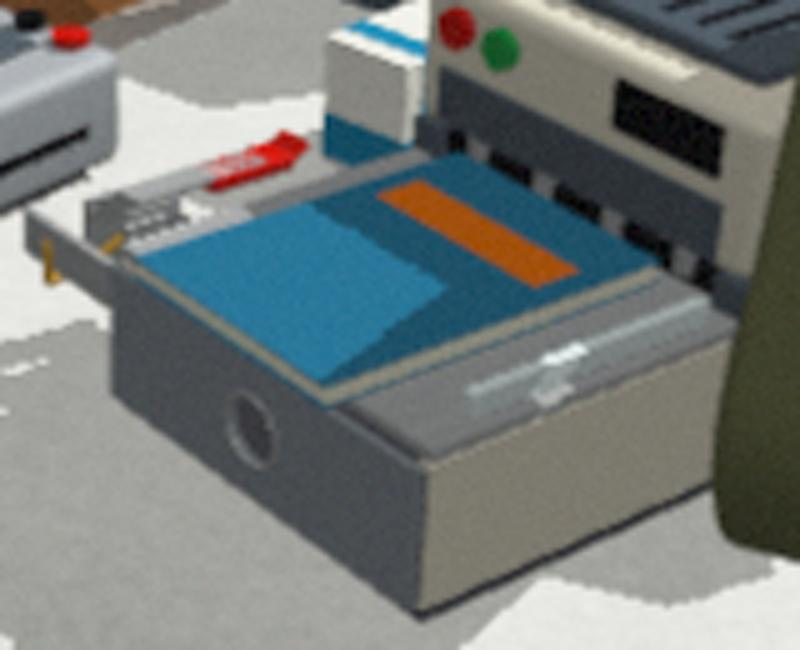

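View pics/t3.png

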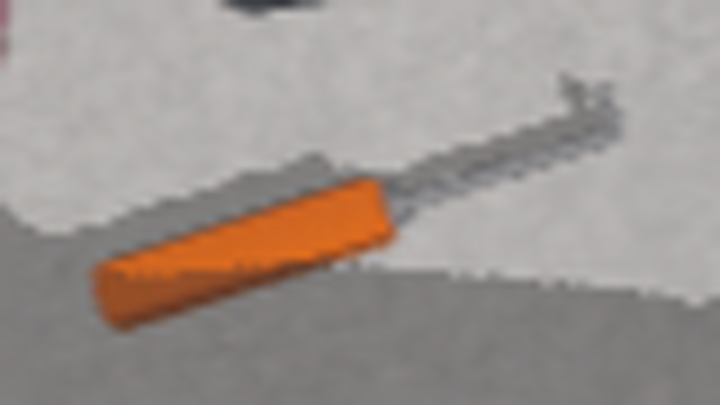

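```bash
python3 - <<'E'
from h import *
f=lambda u,v,z:onz("top",(320+u/5,170+v/5),z)
a=f(72,602,90);b=f(185,72,90);y=(b-a);print(a,b,np.linalg.norm(y)); yaw=np.arctan2(y[1],y[0]);print(np.degrees(yaw))
u1=f(343,143,95);u2=f(437,160,95);print("grip",u1,u2,(u1+u2)/2,u2-u1)
# side edge of deck right: (72,600)->(440,670)
c=f(440,668,100);print(c)
yh=y/np.linalg.norm(y);xh=np.array([yh[1],-yh[0],0]);xh=np.array([yh[1],-yh[0],0]);print(xh,yh)
O=b-197*yh+157*xh;print("O",O)
for p in (u1,u2,c):print((p-O)@xh,(p-O)@yh)
# hole from side
h=(280+250/5,150+430/5);
# intersect plane x'=-157
o,d=ray("side",h);t=((O-157*xh-o)@xh)/(d@xh);print("hole",o+d*t,((o+d*t-O)@yh))
g=tri("side",(280+260/5,150+163/5),"top",(320+395/5,170+152/5));print(g,(g[0]-O)@xh,(g[0]-O)@yh)
# tool
print(onz("top",(226.5,247.7),11), onz("top",(267.5,232.5),8))
E
```

```text
[381.01   44.603  90.   ] [692.278 -20.819  90.   ] 318.0686186688268
-11.869647367817052
grip [ 648.954 -112.433   95.   ] [ 639.402 -167.213   95.   ] [ 644.178 -139.823   95.   ] [ -9.552 -54.781   0.   ]
[ 345.091 -160.881  100.   ]
[-0.206 -0.979  0.   ] [ 0.979 -0.206  0.   ]
O [ 467.197 -133.942   90.   ]
-58.43395209010444 173.4459578947904
-2.860098597947012 175.36602693639625
51.4788438854162 -113.95478290315242
hole [500.366  19.517  51.965] 0.8953870724043628
(array([ 642.495, -146.062,   88.657]), np.float64(7.621011035958358)) -24.1946075492689 174.042179206858
[513.094 367.362  11.   ] [561.746 245.703   8.   ]
```

Emit:
servo_tool --rows '[[60,[-45,15,-5],-3],[60,[-85,40,-15],-9],[60,[-100,80,-30],-15],[60,[-100,125,-48],-21],[60,[-100,170,-65],-27],[60,[-100,215,-83],-33],[60,[-100,260,-100],-39],[60,[-100,305,-117],-45],[60,[-100,350,-135],-52],[60,[-100,395,-152],-58]]' --newtons 20

```text
t: 1.15
tcp_pos: [498.3, -258.0, 313.4]
orientation: [[-0.0, 0.243, 0.97], [0.0, 0.97, -0.243], [-1.0, 0.0, -0.0]]
contact_force: [0.9, -1.1, -0.1]
grip_width: 56.1
```

Emit:
servo_tool --rows '[[60,[0,37,28],-2],[60,[0,75,57],-2],[60,[0,112,85],-2],[60,[0,149,113],-2],[60,[0,149,113],-2],[60,[0,149,113],-2]]'

```text
t: 1.75
tcp_pos: [643.7, -142.7, 312.4]
orientation: [[-0.002, 0.213, 0.977], [0.0, 0.977, -0.213], [-1.0, -0.0, -0.002]]
contact_force: [-0.1, 0.0, 0.5]
grip_width: 56.4
```

```bash
python3 - <<'E'
from h import *
import pickle
s=bot.state();cv2.imwrite("pics/w1.png",grab_frame("wrist"));print(s["tcp_pos"],s["orientation"],s["joint_positions"])
pickle.dump(s,open("s_w1.pkl","wb"))
E
```

```text
[ 643.669 -142.746  312.381] [[-0.002  0.213  0.977]
 [ 0.     0.977 -0.213]
 [-1.    -0.    -0.002]] [-0.274  0.517  0.996 -0.     1.63  -0.059]
```

View pics/w1.png

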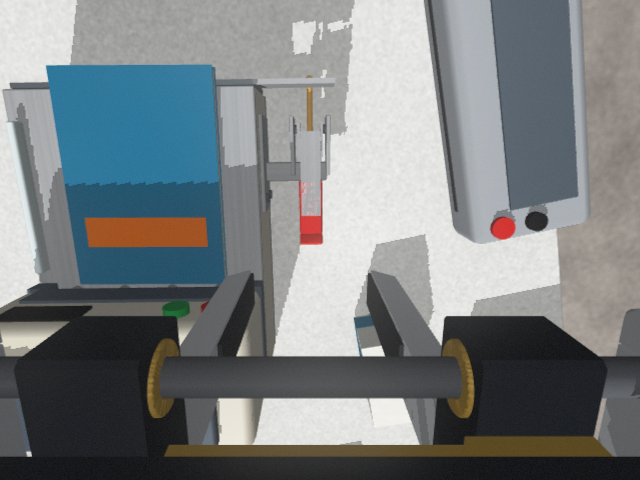

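```bash
python3 - <<'E'
from h import *
import pickle
s=pickle.load(open("s_w1.pkl","rb"))
im=cv2.imread("pics/w1.png");hsv=cv2.cvtColor(im,cv2.COLOR_BGR2HSV)
m=cv2.inRange(hsv,(0,100,90),(8,255,255))|cv2.inRange(hsv,(172,100,90),(180,255,255))
m[:,:280]=0;m[:,340:]=0;m[260:]=0
ys,xs=np.nonzero(m);print(xs.min(),xs.max(),ys.min(),ys.max())
print("wrist yaw z-axis deg",np.degrees(np.arctan2(s["orientation"][1,2],s["orientation"][0,2])))
for v in(180,234): print([onz("wrist",(u,v),93,s) for u in(300,322)])
# keeper top front edge z90
a=onz("wrist",(335,79),90,s);b=onz("wrist",(12,84),90,s);print(a,b,np.linalg.norm(a-b),np.degrees(np.arctan2((a-b)[1],(a-b)[0])))
# lever line: rough edges
print(onz("wrist",(311,182),93,s),onz("wrist",(311.5,234),93,s))
crop("pics/w1.png","pics/w1c.png",255,60,345,260,4)
crop("pics/w1.png","pics/w1d.png",0,60,100,120,6)
E
```

```text
299 321 181 244
wrist yaw z-axis deg -12.284251958867719
[array([ 639.481, -105.753,   93.   ]), array([ 661.382, -110.531,   93.   ])]
[array([ 627.074, -160.872,   93.   ]), array([ 649.744, -165.81 ,   93.   ])]
[693.6   -18.828  90.   ] [386.696  43.661  90.   ] 313.20039198176164 -11.508712382852815
[ 650.002 -110.12    93.   ] [ 638.925 -163.453   93.   ]
```

View pics/w1c.png

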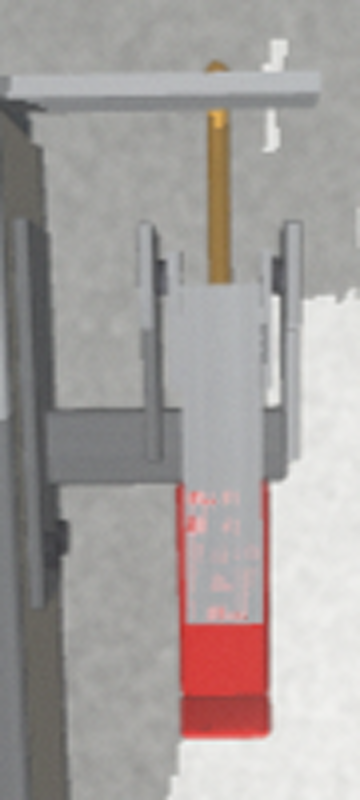

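View pics/w1d.png

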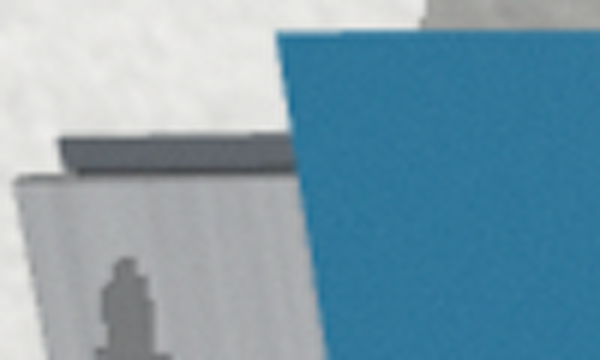

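Emit:
servo_tool --rows '[[43,[40,4,0],-0.5],[43,[85,4,0],-0.5],[43,[130,4,0],-0.5],[43,[175,4,0],-0.5],[43,[205,4,0],-0.5],[43,[225,4,0],-0.5],[43,[235,4,0],-0.5],[43,[235,4,0],-0.5]]' --newtons 20

```text
t: 2.6
tcp_pos: [643.5, -140.2, 78.0]
orientation: [[-0.001, 0.207, 0.978], [0.0, 0.978, -0.207], [-1.0, 0.0, -0.001]]
contact_force: [0.4, 0.2, 0.3]
grip_width: 40.6
```

```bash
python3 - <<'E'
from h import *
s=bot.state();cv2.imwrite("pics/w2.png",grab_frame("wrist"));cv2.imwrite("pics/s2.png",grab_frame("side"));print(s["tcp_pos"],s["contact_force"])
crop("pics/s2.png","pics/s2c.png",280,110,440,230,5)
E
```

```text
[ 643.501 -140.188   78.023] [0.396 0.233 0.302]
```

View pics/w2.png

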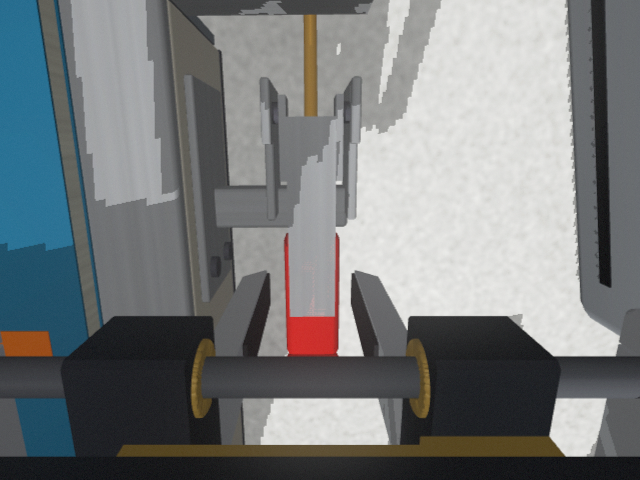

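View pics/s2c.png

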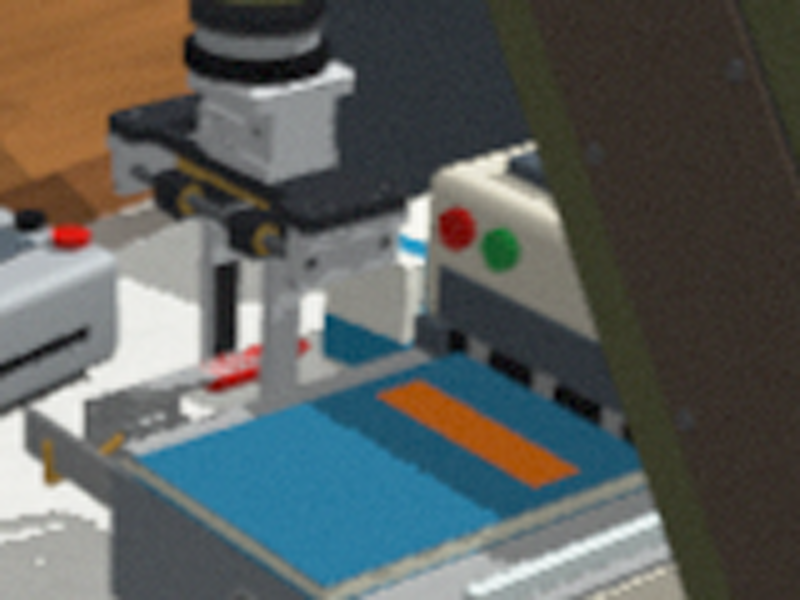

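Emit:
servo_tool --rows '[[10,[0,0,0],0],[10,[0,0,0],0],[10,[0,0,0],0],[10,[0,0,0],0],[10,[-8,1,0],0],[10,[-17,4,0],0]]' --newtons 20

```text
t: 3.3
tcp_pos: [645.2, -135.7, 95.1]
orientation: [[-0.0, 0.206, 0.979], [-0.0, 0.979, -0.206], [-1.0, -0.0, -0.0]]
contact_force: [4.9, -2.2, -5.4]
grip_width: 23.9
```

Emit:
servo_tool --rows '[[10,[-8,3,0],0],[10,[-16,7,0],0],[10,[-23,11,0],0],[10,[-30,17,0],0],[10,[-36,22,0],0],[10,[-41,29,0],0],[10,[-46,36,0],0],[10,[-50,44,0],0]]'

```text
t: 4.1
tcp_pos: [654.1, -91.9, 146.1]
orientation: [[-0.0, 0.206, 0.979], [-0.0, 0.979, -0.206], [-1.0, -0.0, -0.0]]
contact_force: [-0.9, -0.2, -1.3]
grip_width: 23.6
```

Emit:
servo_tool --rows '[[10,[-3,8,0],0],[10,[-6,16,0],0],[10,[-8,24,0],0],[10,[-8.5,33,0],0],[10,[-8.5,41,0],0],[10,[-8,50,0],0],[10,[-6,58,0],0],[10,[-3.5,66,0],0],[10,[0,74,0],0],[10,[4,82,0],0]]'

```text
t: 5.1
tcp_pos: [671.6, -9.8, 144.5]
orientation: [[0.003, 0.205, 0.979], [0.002, 0.979, -0.205], [-1.0, 0.003, 0.002]]
contact_force: [-13.3, 10.3, 21.0]
grip_width: 21.4
```

```bash
python3 - <<'E'
from h import *
s=bot.state();cv2.imwrite("pics/s3.png",grab_frame("side"));print(s["tcp_pos"],s["contact_force"])
crop("pics/s3.png","pics/s3c.png",260,110,420,230,5)
E
```

```text
[671.608  -9.844 144.453] [-13.322  10.261  21.013]
```

View pics/s3c.png

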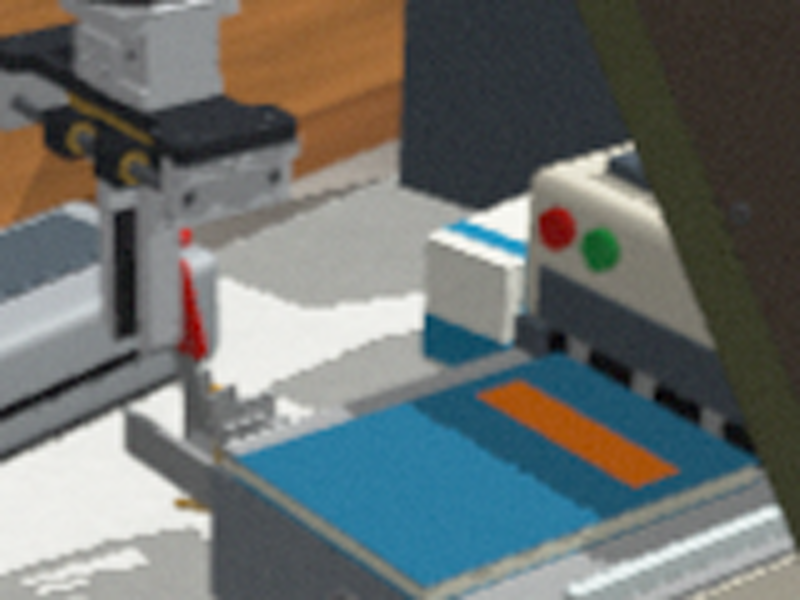

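Emit:
servo_tool --rows '[[50,[0,0,0],0],[50,[0,0,0],0],[50,[0,0,0],0],[50,[-20,0,0],0],[50,[-60,0,0],0],[50,[-105,0,0],0],[50,[-140,0,0],0]]'

```text
t: 5.85
tcp_pos: [671.1, -12.3, 284.2]
orientation: [[0.002, 0.206, 0.979], [0.0, 0.979, -0.206], [-1.0, 0.0, 0.002]]
contact_force: [0.1, 0.5, -0.0]
grip_width: 46.9
```

```bash
python3 - <<'E'
from h import *
s=bot.state();cv2.imwrite("pics/s4.png",grab_frame("side"));cv2.imwrite("pics/t4.png",grab_frame("top"));print(s["tcp_pos"],s["contact_force"],s["joint_positions"])
crop("pics/s4.png","pics/s4c.png",260,110,420,230,5)
crop("pics/t4.png","pics/t4c.png",200,160,440,330,3.3)
E
```

```text
[671.139 -12.317 284.176] [ 0.094  0.468 -0.049] [-0.073  0.55   1.01   0.     1.58   0.135]
```

View pics/s4c.png

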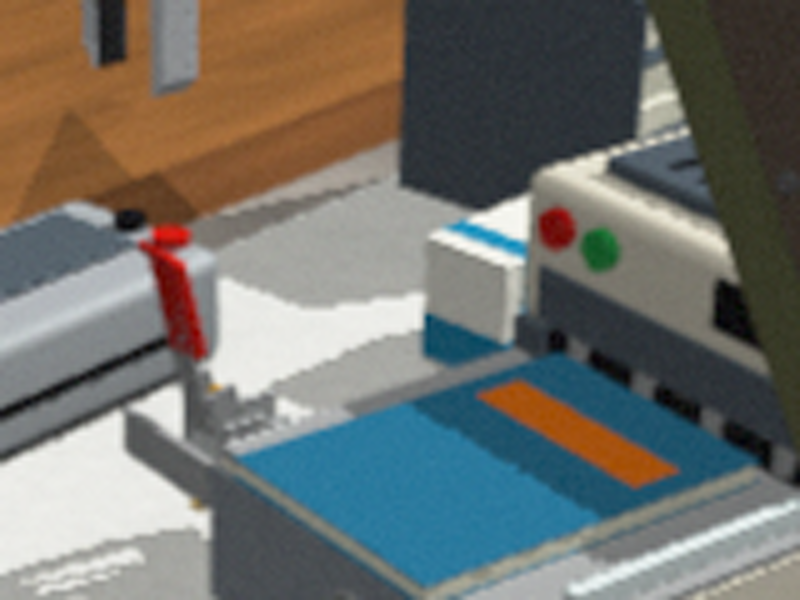

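View pics/t4c.png

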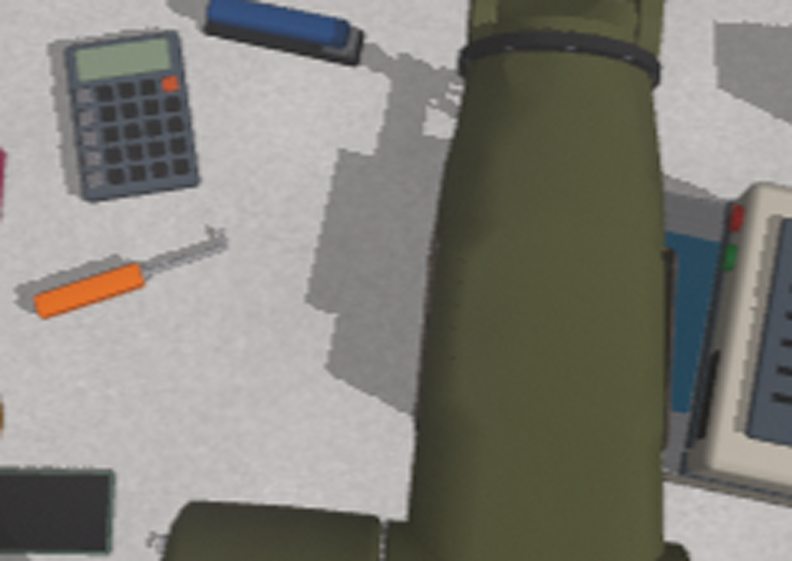

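Emit:
servo_tool --rows '[[50,[0,40,0],0],[50,[0,80,0],0],[50,[0,100,0],0],[50,[0,100,0],0]]'

```text
t: 6.35
tcp_pos: [691.7, 88.0, 280.1]
orientation: [[-0.001, 0.203, 0.979], [0.0, 0.979, -0.203], [-1.0, -0.0, -0.001]]
contact_force: [0.1, -0.0, -0.1]
grip_width: 46.9
```

```bash
python3 - <<'E'
from h import *
import pickle
s=bot.state();cv2.imwrite("pics/w5.png",grab_frame("wrist"));print(s["tcp_pos"])
pickle.dump(s,open("s_w5.pkl","wb"))
E
```

```text
[691.654  88.031 280.101]
```

View pics/w5.png

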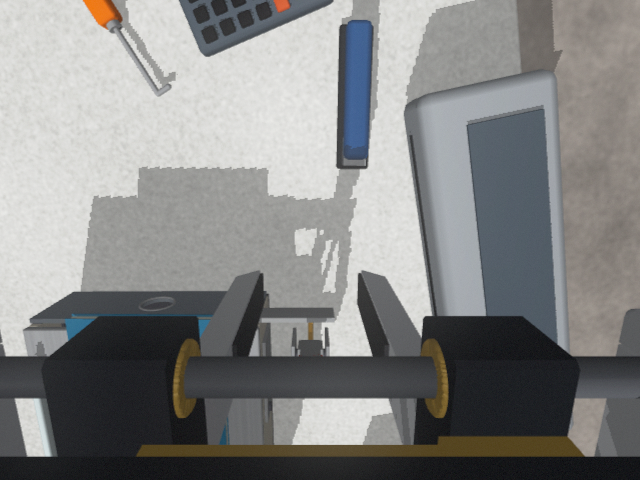

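```bash
python3 - <<'E'
from h import *
O=np.array([468.3,-133.6,0]);xh=np.array([-.2028,-.9792,0]);yh=np.array([.9792,-.2028,0]);z=np.array([0,0,1])
P=lambda x,y,zz:proj("side",O+x*xh+y*yh+zz*z)
for n,a in dict(k=(-157,173,64),k2=(-157,197,64),kt=(-157,197,90),tip=(-160,173,34),tipb=(-150,173,34),tipc=(-140,173,34),closed=(-160,173,79)).items(): print(n,P(*a), (P(*a)-[290,185])*12)
im=cv2.imread("pics/s4.png");print(im.shape)
crop("pics/s4.png","pics/s4d.png",270,170,330,220,12)
E
```

```text
k [289.875 203.734] [ -1.498 224.812]
k2 [284.865 200.225] [-61.622 182.705]
kt [284.631 191.443] [-64.432  77.31 ]
tip [289.138 214.046] [-10.344 348.547]
tipb [292.28  212.982] [ 27.36  335.787]
tipc [295.398 211.927] [ 64.779 323.124]
closed [288.807 198.956] [-14.32  167.472]
(480, 640, 3)
```

View pics/s4d.png

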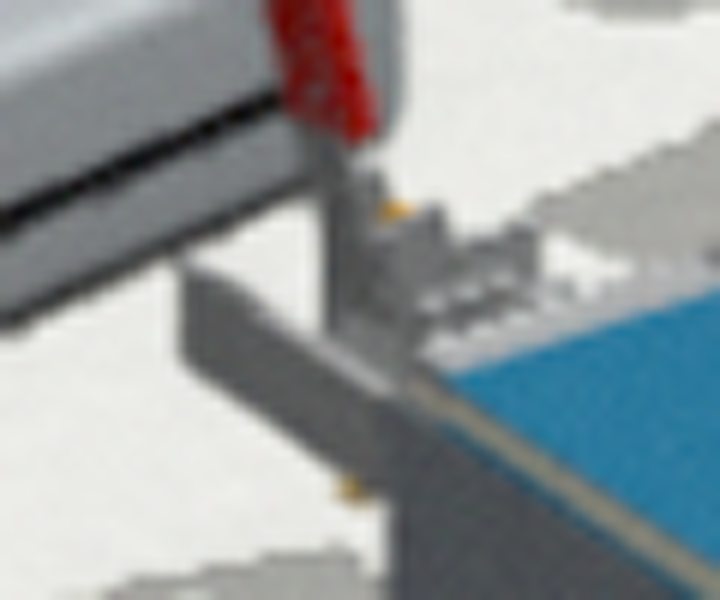

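```bash
python3 - <<'E'
from h import *
O=np.array([468.3,-133.6,0]);xh=np.array([-.2028,-.9792,0]);yh=np.array([.9792,-.2028,0])
def on(px,y=173):
    o,d=ray("side",px);t=(y-(o-O)@yh)/(d@yh);p=o+d*t;return (p-O)@xh,p[2]
for n,p in dict(redtop=(293,159),redbot=(299.5,181),leverbot=(298,197),brass1=(299.2,210.7),brass2=(303,187.5)).items(): print(n,on(p))
print("s3 brass",on((260+178/5,110+502/5)),on((260+205/5,110+508/5)))
crop("pics/w5.png","pics/w5c.png",250,280,370,360,6)
E
```

```text
redtop (np.float64(-144.90866048835528), np.float64(187.0596268306149))
redbot (np.float64(-125.84687796039728), np.float64(121.10993644490327))
leverbot (np.float64(-131.08665718709358), np.float64(76.09224589444955))
brass1 (np.float64(-127.69647572034141), np.float64(33.813486687896784))
brass2 (np.float64(-114.92550357584908), np.float64(99.29248024211995))
s3 brass (np.float64(-139.27422800628426), np.float64(38.41905771991003)) (np.float64(-121.87215648177565), np.float64(29.189176486974475))
```

View pics/w5c.png

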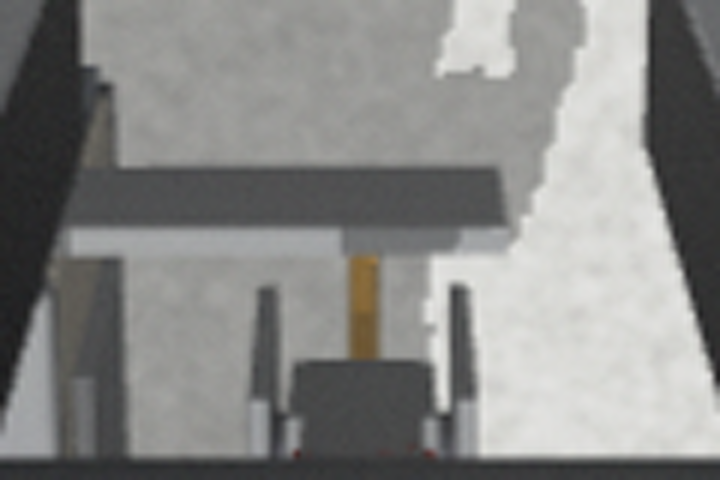

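Emit:
servo_tool --rows '[[50,[0,33,-32],-5],[50,[0,67,-65],-10],[50,[0,100,-98],-15],[50,[0,135,-131],-20],[50,[0,170,-165],-25],[50,[0,205,-200],-30],[50,[0,237,-231],-34],[50,[0,237,-231],-34],[50,[0,237,-231],-34]]'

```text
t: 7.3
tcp_pos: [514.5, 364.4, 281.4]
orientation: [[0.0, -0.377, 0.926], [-0.0, 0.926, 0.377], [-1.0, -0.0, 0.0]]
contact_force: [-0.0, -0.5, 1.0]
grip_width: 47.0
```

```bash
python3 - <<'E'
from h import *
import pickle
s=bot.state();cv2.imwrite("pics/w6.png",grab_frame("wrist"));print(s["tcp_pos"],s["orientation"])
pickle.dump(s,open("s_w6.pkl","wb"))
im=cv2.imread("pics/w6.png");hsv=cv2.cvtColor(im,cv2.COLOR_BGR2HSV)
m=cv2.inRange(hsv,(6,150,120),(17,255,255));n,l,st,c=cv2.connectedComponentsWithStats(m)
for i in range(1,n):
    if st[i,4]>200:
        pts=cv2.findNonZero((l==i).astype(np.uint8));r=cv2.minAreaRect(pts);w=np.array([onz("wrist",p,20,s) for p in cv2.boxPoints(r)]);print(st[i],r,w,w.mean(0))
E
```

```text
[514.46  364.432 281.351] [[ 0.    -0.377  0.926]
 [-0.     0.926  0.377]
 [-1.    -0.     0.   ]]
[ 298  161   22   86 1525] ((308.2839660644531, 203.537353515625), (18.21745491027832, 85.52214813232422), 2.7263107299804688) [[516.418 316.897  20.   ]
 [484.335 410.185  20.   ]
 [503.487 416.934  20.   ]
 [536.659 323.971  20.   ]] [510.225 366.997  20.   ]
[ 44 229  40  52 774] ((64.09251403808594, 254.68597412109375), (13.924447059631348, 56.17047119140625), 32.125) [[247.455 168.979  20.   ]
 [266.828 239.791  20.   ]
 [281.691 236.279  20.   ]
 [262.696 165.004  20.   ]] [264.668 202.513  20.   ]
```

View pics/w6.png

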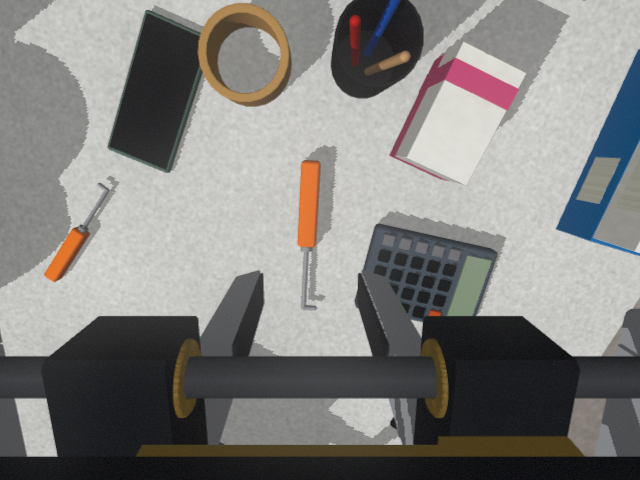

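```bash
python3 - <<'E'
from h import *
import pickle
s=pickle.load(open("s_w6.pkl","rb"))
crop("pics/w6.png","pics/w6c.png",280,150,340,320,4)
b=onz("wrist",(304.5,307),11,s);a=onz("wrist",(310,162),22,s);c=onz("wrist",(307,247),22,s);print(a,b,c)
for p,q in((a,b),(a,c)):print(np.degrees(np.arctan2(*(q-p)[[1,0]])),np.linalg.norm(q-p))
print(proj("wrist",np.array([511.5,367,22]),s))
E
```

```text
[494.032 412.315  22.   ] [554.721 244.367  11.   ] [527.509 320.424  22.   ]
-70.13227381999894 178.91535322987974
-69.9824352030298 97.79906858468503
[309.259 205.381]
```

View pics/w6c.png

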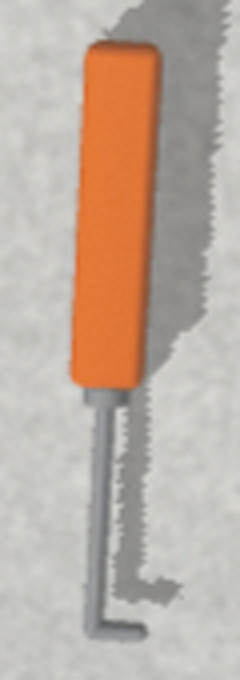

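Emit:
servo_tool --rows '[[50,[45,-8,-2.5],2.2],[50,[90,-8,-2.5],2.2],[50,[135,-8,-2.5],2.2],[50,[180,-8,-2.5],2.2],[50,[220,-8,-2.5],2.2],[50,[250,-8,-2.5],2.2],[50,[263,-8,-2.5],2.2],[50,[270,-8,-2.5],2.2],[50,[270,-8,-2.5],2.2]]'

```text
t: 8.25
tcp_pos: [515.6, 356.2, 11.8]
orientation: [[0.0, -0.34, 0.94], [0.0, 0.94, 0.34], [-1.0, 0.0, 0.0]]
contact_force: [0.2, -0.3, 0.1]
grip_width: 47.3
```

```bash
python3 - <<'E'
from h import *
s=bot.state();cv2.imwrite("pics/w7.png",grab_frame("wrist"));print(s["tcp_pos"],s["contact_force"])
E
```

```text
[515.638 356.192  11.821] [ 0.175 -0.331  0.087]
```

View pics/w7.png

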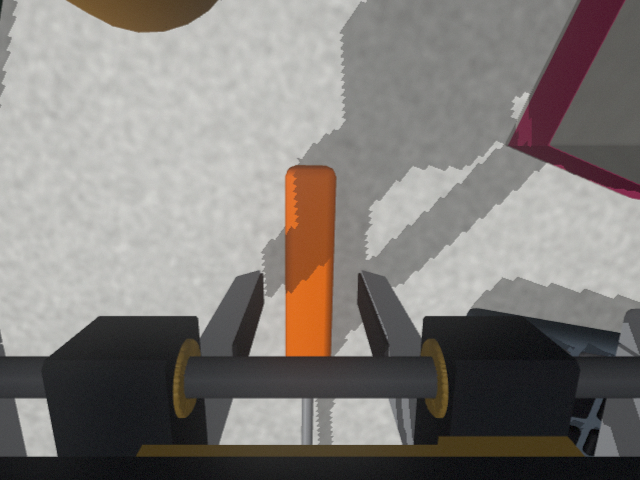

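Emit:
servo_tool --rows '[[10,[0,0,0],0],[10,[0,0,0],0],[10,[0,0,0],0],[10,[0,0,0],0],[10,[0,0,0],0],[10,[-5,0,0],0],[10,[-15,0,0],0],[10,[-28,0,0],0],[10,[-41,0,0],0],[10,[-41,0,0],0]]' --newtons 30

```text
t: 9.3
tcp_pos: [515.9, 357.4, 55.2]
orientation: [[0.003, -0.341, 0.94], [0.002, 0.94, 0.341], [-1.0, 0.001, 0.004]]
contact_force: [-0.0, -0.0, -2.5]
grip_width: 21.7
```

Emit:
servo_tool --rows '[[10,[0,-15,-5],3],[10,[0,-40,-13],8],[10,[0,-65,-21],13],[10,[0,-90,-29],18],[10,[0,-115,-37],23],[10,[0,-140,-45],28],[10,[0,-160,-52],31.6],[10,[0,-175,-56],31.6],[10,[0,-182,-58],31.6],[10,[0,-182,-58],31.6]]'

```text
t: 10.3
tcp_pos: [522.7, 165.5, 52.5]
orientation: [[0.0, 0.202, 0.979], [0.0, 0.979, -0.202], [-1.0, 0.0, 0.0]]
contact_force: [-0.0, -0.9, -1.7]
grip_width: 21.9
```

```bash
python3 - <<'E'
from h import *
import pickle
s=bot.state();cv2.imwrite("pics/w8.png",grab_frame("wrist"));cv2.imwrite("pics/s8.png",grab_frame("side"));cv2.imwrite("pics/t8.png",grab_frame("top"));print(s["tcp_pos"],s["contact_force"])
pickle.dump(s,open("s_w8.pkl","wb"))
crop("pics/s8.png","pics/s8c.png",210,150,370,270,5)
crop("pics/t8.png","pics/t8c.png",250,190,400,300,5)
E
```

```text
[522.661 165.504  52.502] [-0.031 -0.926 -1.659]
```

View pics/w8.png

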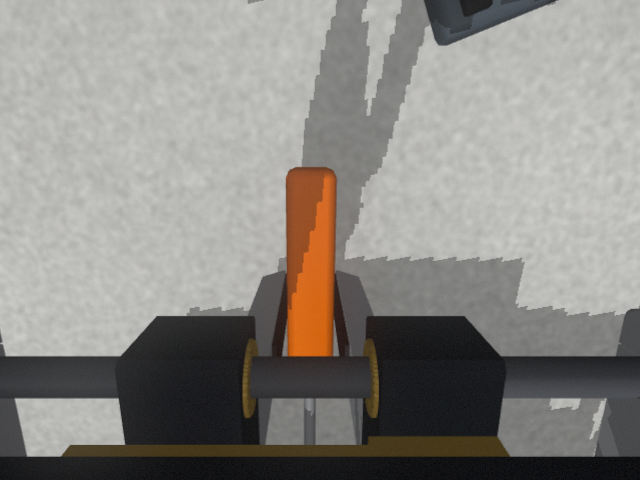

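View pics/s8c.png

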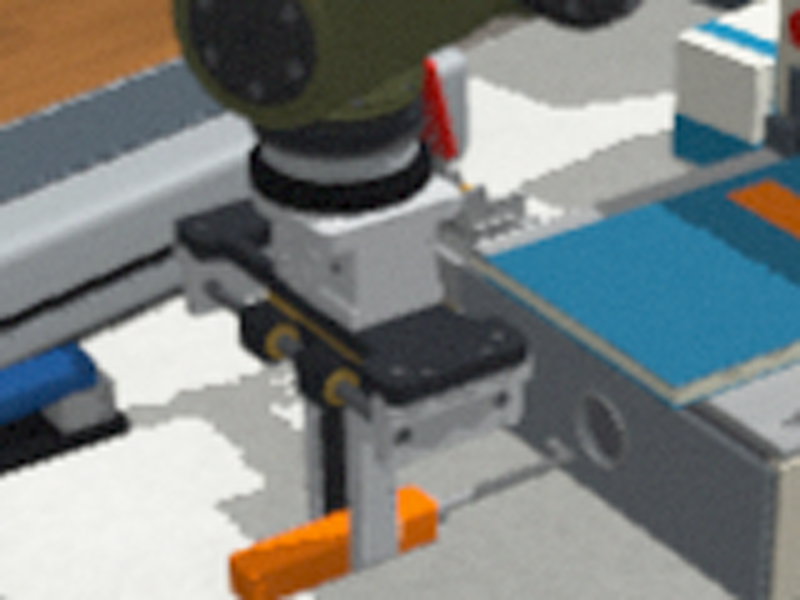

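View pics/t8c.png

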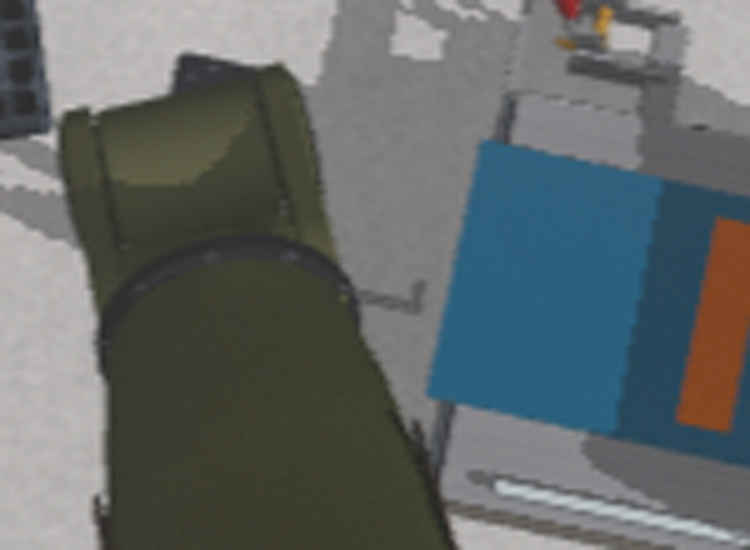

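```bash
python3 - <<'E'
from h import *
crop("pics/s8.png","pics/s8d.png",290,215,350,255,12)
crop("pics/t8.png","pics/t8d.png",315,235,350,260,20)
O=np.array([468.3,-133.6,0]);xh=np.array([-.2028,-.9792,0]);yh=np.array([.9792,-.2028,0]);z=np.array([0,0,1])
for zz in(40,46,52):
  for y in (-7,7):
    X=O-185*xh+y*yh+zz*z; print(zz,y,(proj("side",X)-[290,215])*12,(proj("top",X)-[315,235])*20)
X=O-157*xh+52*z;print("hole",(proj("side",X)-[290,215])*12)
E
```

```text
40 -7 [386.505 363.416] [347.815 337.019]
40 7 [344.551 332.24 ] [367.297 245.997]
46 -7 [386.979 337.886] [349.252 330.608]
46 7 [344.911 306.83 ] [368.812 239.224]
52 -7 [387.456 312.218] [350.701 324.145]
52 7 [345.273 281.284] [370.339 232.394]
hole [478.842 253.451]
```

View pics/s8d.png

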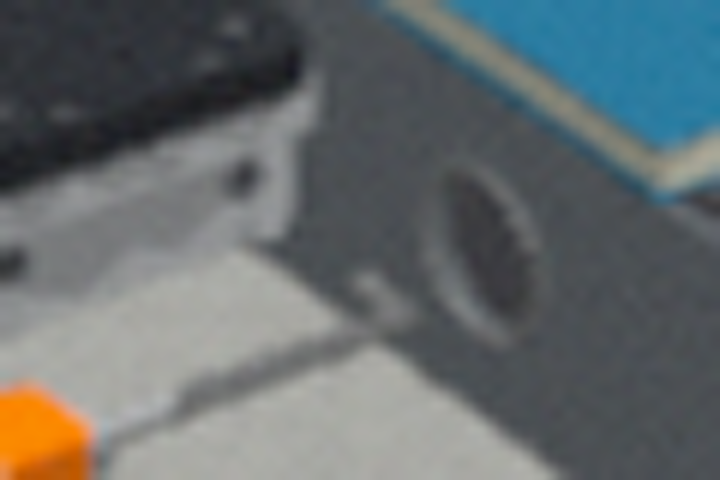

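View pics/t8d.png

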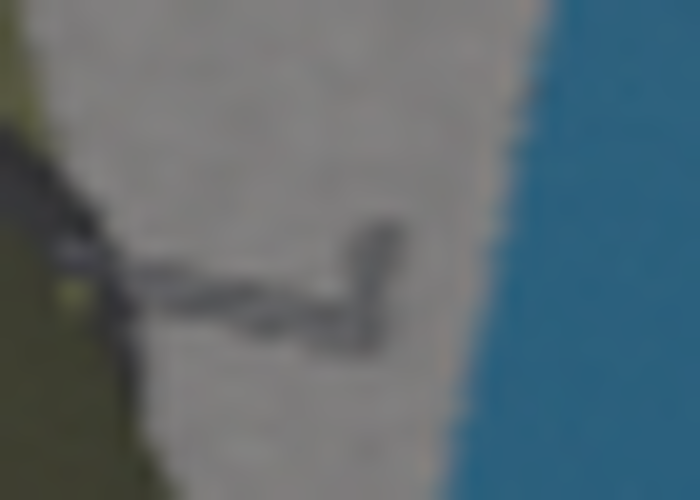

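Emit:
servo_tool --rows '[[10,[0,-8,0],0],[10,[0,-18,0],0],[10,[0,-28,0],0],[10,[0,-38,0],0],[10,[0,-46,0],0],[10,[0,-46,0],0]]'

```text
t: 11.05
tcp_pos: [513.1, 119.8, 52.5]
orientation: [[0.0, 0.203, 0.979], [-0.0, 0.979, -0.203], [-1.0, -0.0, 0.0]]
contact_force: [1.1, 0.6, -0.8]
grip_width: 21.8
```

```bash
python3 - <<'E'
from h import *
s=bot.state();cv2.imwrite("pics/s9.png",grab_frame("side"));cv2.imwrite("pics/t9.png",grab_frame("top"));print(s["tcp_pos"],s["contact_force"],s["wrist_torque"])
crop("pics/s9.png","pics/s9d.png",290,205,350,255,12)
E
```

```text
[513.08  119.779  52.542] [ 1.133  0.583 -0.783] [-0.004 -0.052  0.015]
```

View pics/s9d.png

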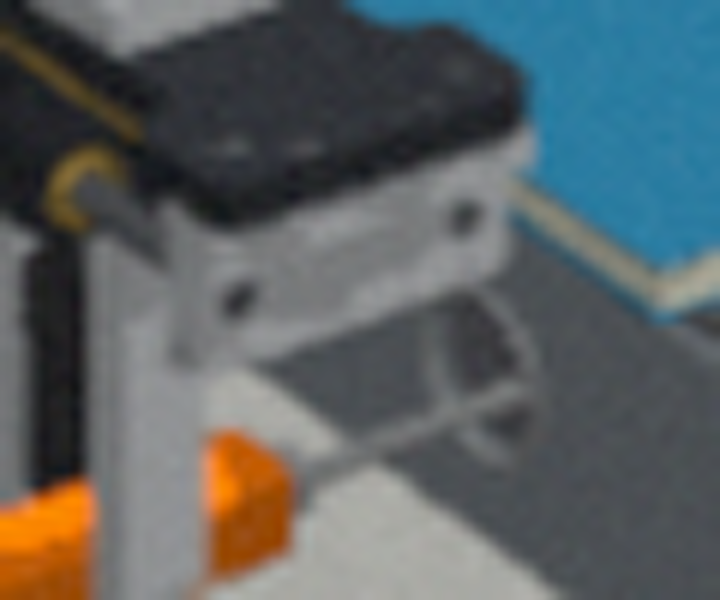

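Emit:
servo_tool --rows '[[10,[0,0,6],0],[10,[0,0,12],0],[10,[0,0,17],0],[10,[0,0,17],0],[10,[0,4,17],0],[10,[0,8,17],0],[10,[0,12,17],0],[10,[0,18,17],0],[10,[0,24,17],0],[10,[0,30,17],0]]'

```text
t: 12.15
tcp_pos: [535.9, 147.2, 52.4]
orientation: [[-0.0, 0.202, 0.979], [-0.0, 0.979, -0.202], [-1.0, -0.0, -0.0]]
contact_force: [0.4, -3.2, -1.8]
grip_width: 21.5
```

```bash
python3 - <<'E'
from h import *
s=bot.state();cv2.imwrite("pics/s10.png",grab_frame("side"));print(s["tcp_pos"],s["contact_force"],s["wrist_torque"])
crop("pics/s10.png","pics/s10d.png",240,170,370,270,6)
E
```

```text
[535.874 147.207  52.387] [ 0.369 -3.203 -1.773] [-0.686  0.055 -0.033]
```

View pics/s10d.png

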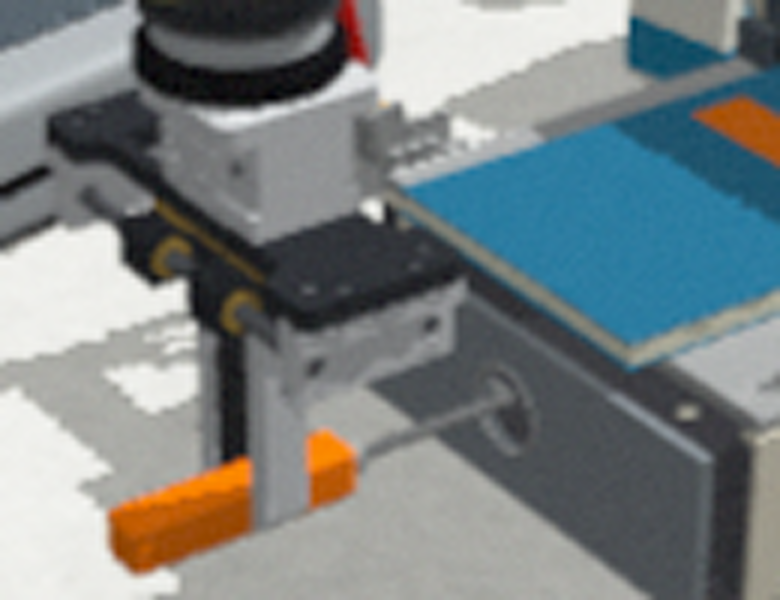

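Emit:
servo_tool --rows '[[10,[0,8,0],0],[10,[0,16,0],0],[10,[0,24,0],0],[10,[0,32,0],0],[10,[0,40,0],0],[10,[0,48,0],0],[10,[0,55,0],0],[10,[0,62,0],0],[10,[0,68,0],0],[10,[0,72,0],0]]'

```text
t: 13.2
tcp_pos: [550.5, 217.8, 52.4]
orientation: [[-0.0, 0.202, 0.979], [0.0, 0.979, -0.202], [-1.0, 0.0, -0.0]]
contact_force: [-1.6, -3.0, -0.8]
grip_width: 21.5
```

Emit:
servo_tool --rows '[[10,[0,2,0],0],[10,[0,4,0],0],[10,[0,4,0],0]]'

```text
t: 13.5
tcp_pos: [551.3, 221.4, 52.5]
orientation: [[0.0, 0.202, 0.979], [0.0, 0.979, -0.202], [-1.0, 0.0, 0.0]]
contact_force: [-1.4, -0.9, -0.8]
grip_width: 21.8
```

Emit:
servo_tool --rows '[[10,[0,1,0],0],[10,[0,2,0],0],[10,[0,3,0],0]]'

```text
t: 13.8
tcp_pos: [551.9, 224.1, 52.4]
orientation: [[-0.0, 0.202, 0.979], [-0.0, 0.979, -0.202], [-1.0, -0.0, -0.0]]
contact_force: [-1.3, -3.4, -1.4]
grip_width: 21.9
```

```bash
python3 - <<'E'
from h import *
s=bot.state();cv2.imwrite("pics/s11.png",grab_frame("side"));cv2.imwrite("pics/t11.png",grab_frame("top"));print(s["tcp_pos"],s["contact_force"],s["wrist_torque"])
crop("pics/s11.png","pics/s11d.png",220,170,370,280,5)
O=np.array([468.3,-133.6,0]);xh=np.array([-.2028,-.9792,0]);yh=np.array([.9792,-.2028,0]);z=np.array([0,0,1])
for n in(-237,-247,-257): print(n,[((proj("side",O+n*xh+y*yh+zz*z))-[220,170])*5 for y,zz in((-118,90),(197,90),(0,52))])
E
```

```text
[551.87  224.102  52.43 ] [-1.269 -3.374 -1.437] [-0.514  0.193 -0.12 ]
-237 [array([570.996, 432.258]), array([191.101, 148.063]), array([412.474, 383.248])]
-247 [array([552.266, 439.98 ]), array([174.002, 153.353]), array([394.667, 390.088])]
-257 [array([533.355, 447.777]), array([156.765, 158.685]), array([376.704, 396.988])]
```

View pics/s11d.png

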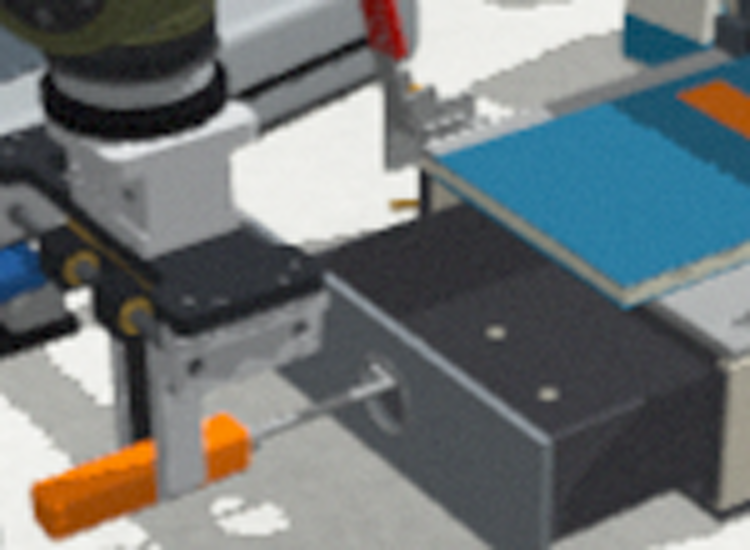

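Emit:
servo_tool --rows '[[10,[0,1.5,0],0],[10,[0,3,0],0],[10,[0,4.5,0],0],[10,[0,6,0],0]]'

```text
t: 14.3
tcp_pos: [552.7, 228.6, 52.0]
orientation: [[-0.002, 0.202, 0.979], [-0.003, 0.979, -0.202], [-1.0, -0.003, -0.001]]
contact_force: [-3.4, -20.7, -2.2]
grip_width: 21.2
```

Emit:
servo_tool --rows '[[10,[0,1,0],0],[10,[0,2,0],0]]'

```text
t: 14.5
tcp_pos: [552.8, 228.9, 51.5]
orientation: [[-0.003, 0.202, 0.979], [-0.006, 0.979, -0.202], [-1.0, -0.006, -0.002]]
contact_force: [-4.6, -28.9, -1.6]
grip_width: 22.0
```

Emit:
servo_tool --rows '[[10,[0,-4,0],0],[10,[0,-9,0],0],[10,[0,-13,0],0],[10,[0,-13,0],0],[10,[0,-13,-6],0],[10,[0,-13,-12],0],[10,[0,-13,-17],0],[10,[0,-13,-17],0]]'

```text
t: 15.3
tcp_pos: [533.5, 223.1, 52.5]
orientation: [[-0.0, 0.202, 0.979], [-0.0, 0.979, -0.202], [-1.0, -0.0, -0.0]]
contact_force: [-0.2, 0.0, -1.6]
grip_width: 21.6
```

```bash
python3 - <<'E'
from h import *
s=bot.state();cv2.imwrite("pics/s12.png",grab_frame("side"));print(s["tcp_pos"],s["contact_force"],s["wrist_torque"])
crop("pics/s12.png","pics/s12d.png",220,170,370,280,5)
E
```

```text
[533.513 223.072  52.515] [-0.18   0.05  -1.555] [-0.102 -0.116 -0.033]
```

View pics/s12d.png

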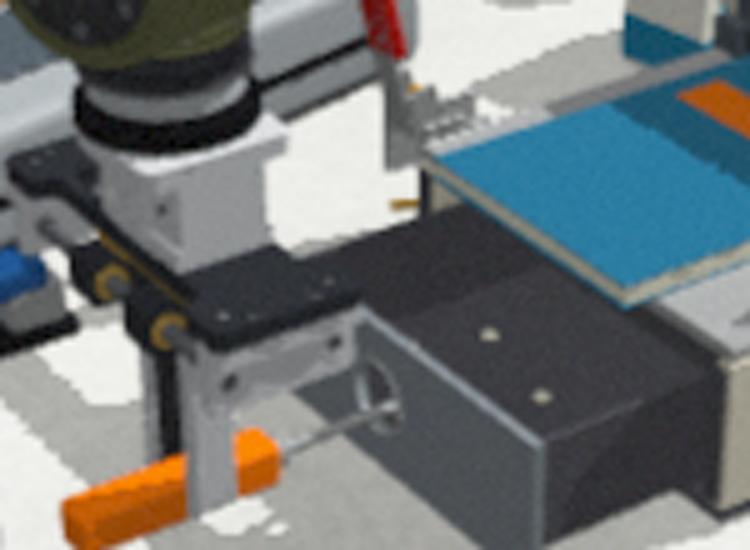

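Emit:
servo_tool --rows '[[10,[0,5,0],0],[10,[0,12,0],0],[10,[0,20,0],0],[10,[0,30,0],0],[10,[0,42,0],0],[10,[0,55,0],0],[10,[0,55,0],0]]'

```text
t: 16.05
tcp_pos: [545.4, 278.3, 52.3]
orientation: [[0.0, 0.201, 0.98], [0.0, 0.98, -0.201], [-1.0, 0.0, 0.0]]
contact_force: [-0.6, -0.2, -2.0]
grip_width: 21.7
```

```bash
python3 - <<'E'
from h import *
s=bot.state();cv2.imwrite("pics/s13.png",grab_frame("side"));cv2.imwrite("pics/t13.png",grab_frame("top"));print(s["tcp_pos"],s["contact_force"],s["wrist_torque"])
crop("pics/t13.png","pics/t13c.png",200,160,440,330,3.3)
E
```

```text
[545.427 278.338  52.335] [-0.62  -0.152 -1.965] [-0.074 -0.069  0.007]
```

View pics/s13.png

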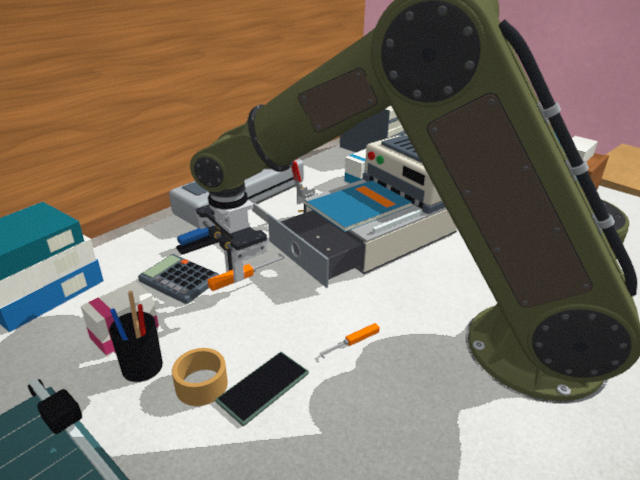

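View pics/t13c.png

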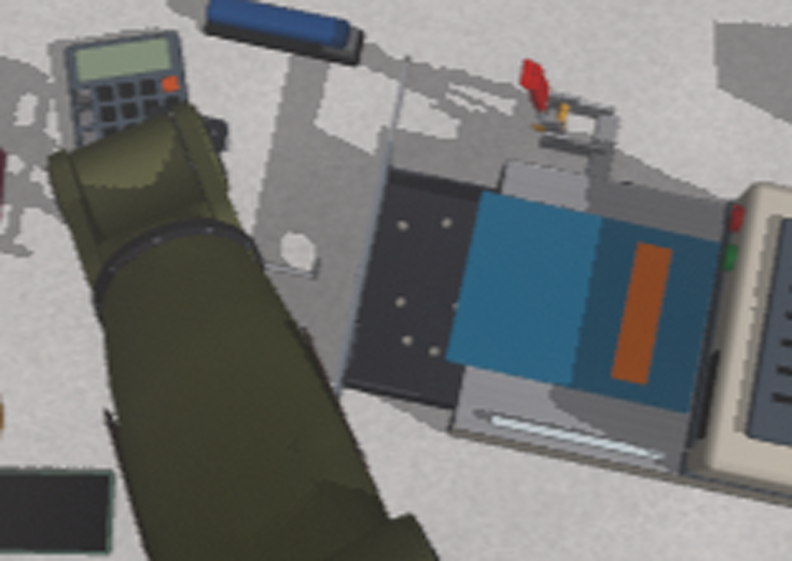

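Emit:
servo_tool --rows '[[10,[0,9,-6],-4],[10,[0,18,-12],-8],[10,[0,27,-18],-13],[10,[0,37,-24],-18],[10,[0,47,-30],-23],[10,[0,57,-37],-28],[10,[0,66,-42],-31.6],[10,[0,70,-45],-31.6],[10,[0,70,-45],-31.6]]'

```text
t: 17.05
tcp_pos: [515.2, 354.2, 52.4]
orientation: [[-0.0, -0.339, 0.941], [-0.0, 0.941, 0.339], [-1.0, -0.0, -0.0]]
contact_force: [-0.0, -0.0, -0.8]
grip_width: 21.7
```

Emit:
servo_tool --rows '[[10,[10,0,0],0],[10,[20,0,0],0],[10,[28,0,0],0],[10,[34,0,0],0],[10,[37,0,0],0],[10,[39,0,0],0],[10,[39,0,0],0]]'

```text
t: 17.75
tcp_pos: [515.4, 354.2, 13.3]
orientation: [[-0.0, -0.341, 0.94], [-0.0, 0.94, 0.341], [-1.0, -0.0, -0.0]]
contact_force: [-0.5, 0.4, -0.7]
grip_width: 21.7
```

```bash
python3 - <<'E'
from h import *
s=bot.state();cv2.imwrite("pics/w14.png",grab_frame("wrist"));cv2.imwrite("pics/s14.png",grab_frame("side"));print(s["tcp_pos"],s["contact_force"],s["wrist_torque"])
crop("pics/s14.png","pics/s14c.png",130,230,290,350,5)
E
```

```text
[515.409 354.198  13.349] [-0.548  0.382 -0.705] [-0.011 -0.143  0.017]
```

View pics/s14c.png

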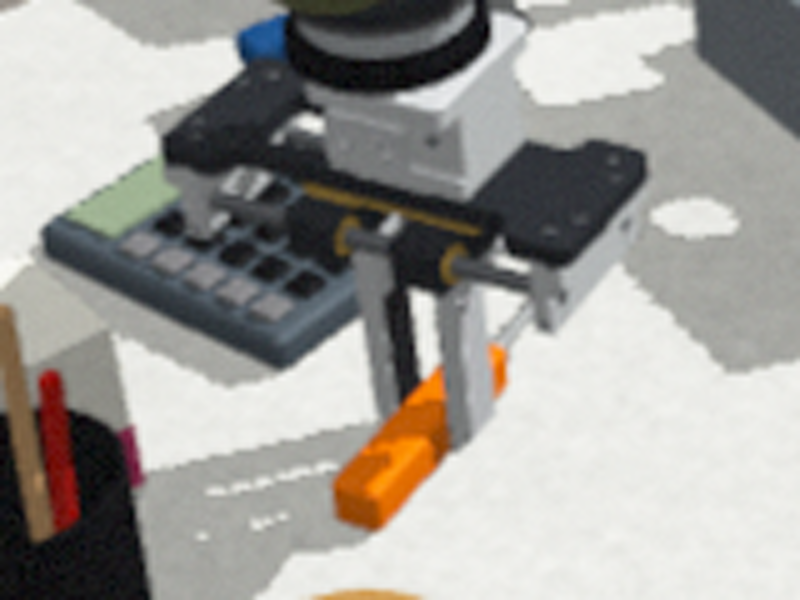

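View pics/w14.png

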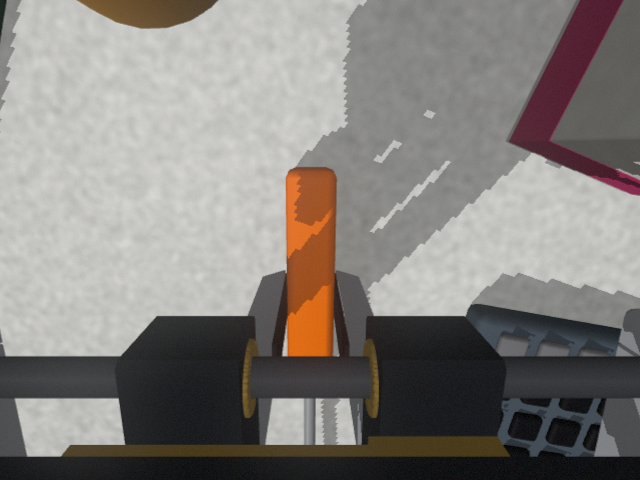

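Just above the bench: lower 2 mm more, then release gently and retreat.

Emit:
servo_tool --rows '[[10,[1,0,0],0],[10,[2,0,0],0],[10,[2,0,0],0]]'

```text
t: 18.15
tcp_pos: [515.5, 354.3, 12.0]
orientation: [[0.0, -0.341, 0.94], [0.0, 0.94, 0.341], [-1.0, 0.0, 0.0]]
contact_force: [-3.0, -1.2, 4.4]
grip_width: 21.8
```

Emit:
servo_tool --rows '[[35,[0,0,0],0],[50,[0,0,0],0],[50,[0,0,0],0],[50,[0,0,0],0],[50,[-15,0,0],0],[50,[-45,0,0],0],[50,[-90,0,0],0],[50,[-135,0,0],0],[50,[-180,20,0],0],[50,[-220,50,0],0]]'

```text
t: 19.15
tcp_pos: [498.6, 400.7, 235.6]
orientation: [[0.002, -0.339, 0.941], [0.001, 0.941, 0.339], [-1.0, 0.001, 0.002]]
contact_force: [1.0, 1.1, -0.1]
grip_width: 46.6
```

```bash
python3 - <<'E'
from h import *
s=bot.state();cv2.imwrite("pics/w15.png",grab_frame("wrist"));cv2.imwrite("pics/s15.png",grab_frame("side"));cv2.imwrite("pics/t15.png",grab_frame("top"));print(s["tcp_pos"],s["contact_force"])
crop("pics/s15.png","pics/s15c.png",130,140,390,335,3)
crop("pics/t15.png","pics/t15c.png",130,150,440,350,2.5)
E
```

```text
[498.585 400.696 235.601] [ 0.964  1.055 -0.128]
```

View pics/s15c.png

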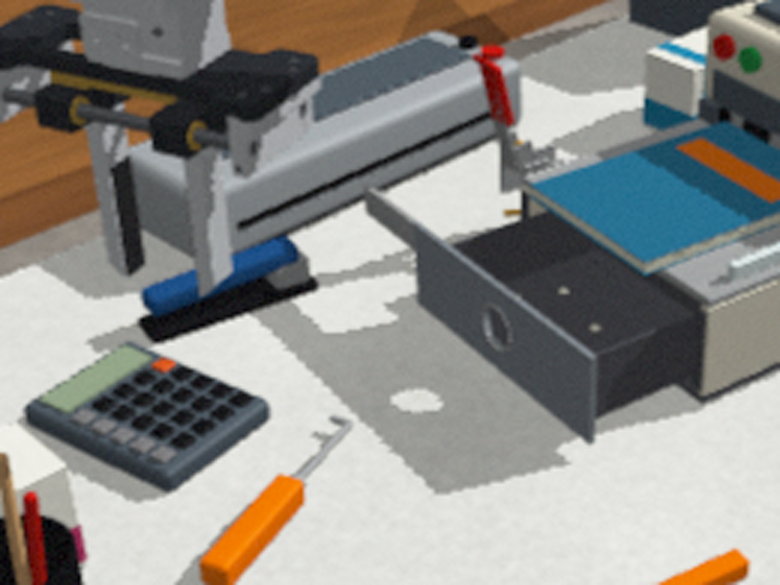

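View pics/t15c.png

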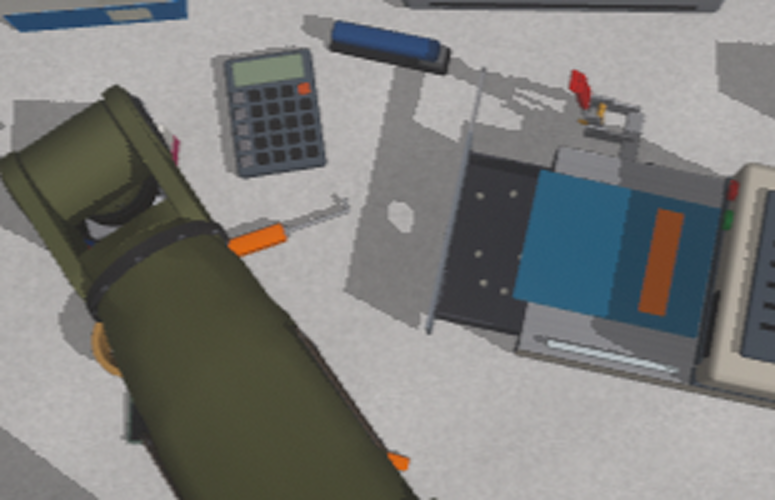

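View pics/w15.png

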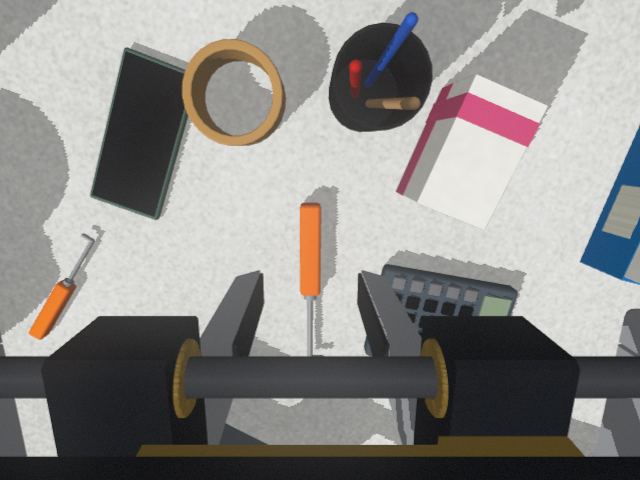

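```bash
python3 - <<'E'
from h import *
O=np.array([468.3,-133.6,0]);xh=np.array([-.2028,-.9792,0]);yh=np.array([.9792,-.2028,0])
a=onz("top",(357,184.4),90);b=onz("top",(324,177.2),90);print((b-a)@xh,(b-a)@yh)
def on(px,y):
    o,d=ray("side",px);t=(y-(o-O)@yh)/(d@yh);p=o+d*t;return (p-O)@xh,p[2]
c=lambda u,v:(130+u/3,140+v/3)
print("tip",on(c(508,212),173),on(c(523,213),173),"keeper end",on(c(368,190),197),"corner",on(c(595,354),-118))
# initial by same views
print("init keeper end",on((280+28/5,150+207/5),197),"corner",on((280+428/5,150+463/5),-118))
# hole via ellipse centre, plane x unknown: use z=52
for p in (c(497,327),(330.2,236)): print("hole", (onz("side",p,52)-O)@xh)
E
```

```text
-99.2850593440617 0.5946356944038448
tip (np.float64(-127.26351909123753), np.float64(33.777473009666664)) (np.float64(-110.93486613826133), np.float64(27.540789729484345)) keeper end (np.float64(-253.55469937363654), np.float64(84.37931620066797)) corner (np.float64(-252.6723530671591), np.float64(92.24320426611212))
init keeper end (np.float64(-153.9761045543275), np.float64(89.24646077417447)) corner (np.float64(-149.43999850372455), np.float64(92.44908429203872))
hole -255.448008921548
hole -156.0784017001005
```

```bash
python3 -c "
from cell import bot
print(bot.job_done(), bot.state()['t'])"
```

```text
the job is handed in; nothing more can be done
the job is handed in; nothing more can be done
```

I handed the job in at about 19 s of the 64 s allowed. The interface reports no verdict, so what follows rests on my own measurements.

**What I did**
- **Latch:** I lifted the red lever up and over to about 1.8 rad, and the hook dropped free below the keeper.
- **Tray:** I put the larger orange pull hook (about 99 x 21 mm handle, not the 73 mm one) through the finger hole. I drew the tray at about 3 N until it met its stop. The wrist force peaked at about 29 N at the stop.
- **Hook:** I freed it and set it down lying flat close to where I had picked it up. I then opened the fingers and backed away.

**Last checks**
- **Tray travel:** about 99 mm in both the top view and the side view of the hole. The front plate's corner in the side view gave 103 mm, so the views disagree by about 4 mm; the rise in force confirms it reached the stop.
- **Latch tip:** about 34 mm above the bench, which is 30 mm below the keeper's edge.
- **Pull hook:** flat on the bench and clear of the tray.
- **Bystanders:** none looked displaced in the last pictures; I judged this by eye and did not measure it.

**One thing that was off:** near the end of the lever arc my grip slid from the red grip onto the narrower lever arm, with about 27 N at the wrist. The lever stayed where it was after I let go.

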